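Send the full needle canister down the rocker chute

TASK

Of the three identical needle canisters in the rack, find the one that is still full by lifting them, and lay it gently in the cross slot of the pivoting tray under the lamp bar, then let go so that its own weight tips the tray and it rolls down into the trough. The two empty canisters must be left lying in the rack grooves where they were, and nothing else on the table is to be disturbed.

Things in the scene. Friction and masses are not known exactly. Their poses are not given: they have to be found in the camera images.
- tin_a: one of three needle canisters that look alike: orange cylinder, diameter 44 mm, length 56 mm, black band at one end, thin metal band at the other. Starts lying in a rack groove. Origin at its middle, on its axis; y runs along the cylinder. Full (340 to 460 g) or empty (60 to 100 g): only lifting tells. Grip its two flat end faces, 56 mm apart, which overhang the rack by 8 mm each.
- tin_b: one of three needle canisters that look alike: orange cylinder, diameter 44 mm, length 56 mm, black band at one end, thin metal band at the other. Starts lying in a rack groove. Origin at its middle, on its axis; y runs along the cylinder. Full (340 to 460 g) or empty (60 to 100 g): only lifting tells. Grip its two flat end faces, 56 mm apart, which overhang the rack by 8 mm each.
- tin_c: one of three needle canisters that look alike: orange cylinder, diameter 44 mm, length 56 mm, black band at one end, thin metal band at the other. Starts lying in a rack groove. Origin at its middle, on its axis; y runs along the cylinder. Full (340 to 460 g) or empty (60 to 100 g): only lifting tells. Grip its two flat end faces, 56 mm apart, which overhang the rack by 8 mm each.
- rack: fixed wooden rack, 200 mm long (x), 40 mm wide (y), 20 mm high, with cross grooves at x = -56, 0 and 56 mm. Origin at the centre of its underside, on the table. A canister in a groove lies with its axis along y, its axis 34 mm above the table, with about 1 mm of play along x.
- stand: fixed stand: blue side plates 186 mm over their outsides, 96 mm high; trough; lamp arm over the tray: white bar at x = 40 to 86 mm, y = -186 to 100 mm, 30 mm thick, underside 226 mm above the table, on one 22 mm post at x = 63, y = -175 mm. Origin on the table below the pivot (85 mm up); x points the way the tray tips, to the trough; y along the pivot.
- rocker (a joint): tipping angle of the tray, rad: 0 = level, held there by its counterweight; 0.52 = fully tipped towards the trough. Swings freely. A full canister lying in the slot tips it; an empty one does not. It swings back by itself once the canister has rolled off.
- tray: pivoting aluminium tray, x = -85 to 85 mm, 150 mm wide, red side lips 140 mm apart inside, 8 mm above its floor. Origin on the pivot axis; axes as the stand's when level. Floor's top 6 mm above the origin. A dark steel counterweight stands 10 mm above the floor at x = -80 to -18 mm; a 16 mm wide cross slot is centred at x = 45 mm.
- slot (a point): middle of the tray's cross slot, level with the floor's top (91 mm above the table when level). A canister in the slot has its axis along the tray's y, 20.5 mm above this point; the slot keeps it while the tray is level and lets it roll out forwards once tipped beyond about 0.37 rad.
- lamp_edge (a point): middle of the lower edge of the lamp bar, on the counterweight's side: 5 mm before the slot along the stand's x and 135 mm above it. A tool pointing straight down over the slot would hit the bar: lean it back about 40 degrees, fingers pointing along the stand's +x and down, reaching in under the bar from the counterweight's side.
- trough (a point): middle of the catch trough's floor, 25 mm above the table. Trough at the stand's x = 93 to 240 mm, 178 mm wide between blue walls about 62 mm high; its wooden floor slopes down to the far wall.
- cone_a: bystander: brown cardboard cone, 170 mm high, 60 mm wide at the foot; origin at its underside
- cone_b: bystander: green plastic cone, 75 mm high, 60 mm wide at the foot; origin at its underside
- gun: bystander: tufting gun lying down, 255 mm long, 50 mm wide, 44 mm high; x along it; origin at its underside
- clippers: bystander: blue carving clippers lying down, 190 mm long, 44 mm wide, 40 mm high; x along them; origin at their underside
- driver: bystander: screwdriver with a yellow handle, lying along its x; under 40 mm high; origin near its middle, at its underside
- bobbin: bystander: empty wooden bobbin standing, 64 mm wide, 56 mm high; origin at its underside
- jar: bystander: small green jar with a steel lid, 60 mm wide, 65 mm high; origin at its underside
Mind the look-alikes: they are no part of the job. What is shaped like the tin_a but pink is not meant.

How it is judged:
On the way, in this order (a step that is already met when the one before it is completed fails the run):
1. a canister is laid in the tray's slot, the tray not yet tipped (((x of tin_a in the frame of tray between 0.033 and 0.057 m and y of tin_a in the frame of tray between -0.035 and 0.035 m and z of tin_a in the frame of tray between 0.02 and 0.033 m and contact force between tin_a and tray above 0.3 N and value of joint rocker below 0.14 rad) or (x of tin_b in the frame of tray between 0.033 and 0.057 m and y of tin_b in the frame of tray between -0.035 and 0.035 m and z of tin_b in the frame of tray between 0.02 and 0.033 m and contact force between tin_b and tray above 0.3 N and value of joint rocker below 0.14 rad) or (x of tin_c in the frame of tray between 0.033 and 0.057 m and y of tin_c in the frame of tray between -0.035 and 0.035 m and z of tin_c in the frame of tray between 0.02 and 0.033 m and contact force between tin_c and tray above 0.3 N and value of joint rocker below 0.14 rad))), for 0.04 s.
2. the tray goes down under the canister's own weight, the robot touching neither of them (value of joint rocker between 0.15 and 0.32 rad and velocity of joint rocker above 0.1 rad/s and contact force between each of the arm, the fingers and tray below 0.2 N and contact force between the fingers and tin_a below 0.2 N and contact force between the fingers and tin_b below 0.2 N and contact force between the fingers and tin_c below 0.2 N and distance between any of tin_a, tin_b, tin_c and tray below 0.075 m), for 0.02 s.
At the end, for the whole second after the job is handed in: The full canister (the only one heavy enough to tip the tray) lies at rest inside the trough, the bare tray has swung back level (within 0.06 rad), and the two others lie in their own grooves, within 15 mm of where they were (((x of tin_a in the frame of stand between 0.09 and 0.245 m and y of tin_a in the frame of stand between -0.09 and 0.09 m and z of tin_a in the frame of stand between 0.02 and 0.075 m and linear speed of tin_a below 0.03 m/s and distance of each of tin_b, tin_c from where it was at the start of the episode below 0.015 m and linear speed of each of tin_b, tin_c below 0.02 m/s) or (x of tin_b in the frame of stand between 0.09 and 0.245 m and y of tin_b in the frame of stand between -0.09 and 0.09 m and z of tin_b in the frame of stand between 0.02 and 0.075 m and linear speed of tin_b below 0.03 m/s and distance of each of tin_a, tin_c from where it was at the start of the episode below 0.015 m and linear speed of each of tin_a, tin_c below 0.02 m/s) or (x of tin_c in the frame of stand between 0.09 and 0.245 m and y of tin_c in the frame of stand between -0.09 and 0.09 m and z of tin_c in the frame of stand between 0.02 and 0.075 m and linear speed of tin_c below 0.03 m/s and distance of each of tin_a, tin_b from where it was at the start of the episode below 0.015 m and linear speed of each of tin_a, tin_b below 0.02 m/s)) and value of joint rocker below 0.06 rad); the robot touches nothing.
It fails at once if a canister is slammed on the level tray (over 20 N) (contact force between any of tin_a, tin_b, tin_c and tray above 20 N and value of joint rocker below 0.1 rad).
It fails at once if the robot knocks the stand or its lamp bar (over 15 N) (contact force between any of the arm, the fingers and stand above 15 N).
It fails at once if a bystander is moved by more than 25 mm (distance of any of cone_a, cone_b, gun, clippers, driver, bobbin, jar from where it was at the start of the episode above 0.025 m).
It also fails if it takes over 72 s, if anything falls off the work surface, if the arm or the gripper's body presses on something with over 40 N, if the wrist force passes 120 N, or if a joint passes its speed limit or range.

ROBOT

A 6-joint arm with a two-finger parallel gripper is mounted at the origin on the work surface. World frame = base frame: x ahead of the robot, y to its left, z up, the work surface at z = 0. Lengths are in m, angles in rad, forces in N, time in s.
With the tool pointing down it reaches from about 0.275 to 0.975 m from the base axis. Payload 8.4 kg.
Tool frame: the origin (TCP) lies at the very end of the fingers, on their centre line; the grasp point (between the pads) lies 19 mm behind it (manip.pinch_z is the distance from the TCP to the grasp point, in m); z points along the fingers, y is the direction in which the jaws open and shut (so a half turn about z gives the same grasp; the last joint's range is limited). The gripper opens to 92 mm and grips with 3 to 60 N. Pads are 20 mm wide; open, the fingers measure 128 mm over their backs; the gripper's body (75 mm by 189 mm) begins 69 mm behind the grasp point.
Start: joints at [1.14, 0.353, 1.633, -0, 1.155, -0.002], TCP at [0.26, 0.568, 0.215] pointing down, gripper open.
Joint ranges: [-2.63, 2.63], [-0.92, 2.1], [0.06, 2.66], [-1.3, 4.44], [0, 2.69], [-3.02, 3.02]. Speed limits (rad/s): [2.22, 2.22, 2.79, 3.14, 3.14, 3.14].

INTERFACE

Orientations are given as [roll, pitch, yaw] about the fixed x, y, z axes, in that order (R = Rz(yaw) Ry(pitch) Rx(roll)).
In Python, from rig import status, capture, get_calibration, job, nets, manip gives the robot as it stands.
- The arm moves only by the tool send_rows, never from a script. Its argument "motion" is a list of rows, each an object of numbers: "tx", "ty", "tz": the shift along the tool's x, y, z in mm; "ax", "ay", "az": the turn, a rotation vector about the tool's x, y, z in rad. In form: [{"tx": .., "ty": .., "tz": .., "ax": .., "ay": .., "az": ..}, ...]. A call has 1 to 12 rows; each row shifts and turns the commanded pose from where the row before left it, along the tool's axes as they then stand; what a row does not reach is not made up. A row lasts 1/8 s, in which the tool goes at most 62.5 mm and 10.7 degrees, less where a joint would pass 70% of its speed; a pose out of reach is approached as far as the arm can. A call is refused whole if a number of a shift passes 62.5 or a number of a turn 0.188, either way. A call with a gripper value outside its range is refused whole. "hand" is the opening, from -1 (shut) to 1 (fully open), so that 0 is half open, set as the call begins (left out, the last holds). The fingers move at their own pace and stop on an object; the grip force is fixed at half the most. Time passes only in rows, so rows that do not move let the fingers close. It gives the time, the measured TCP pose, the force and the opening at its end, in the units of the state.
- status.read_state(): the state, without advancing time (a new reading comes with each control period).
- capture(name): name is "scene" or "top"; returns the picture (480x640x3 uint8, red, green, blue); there is no depth.
- get_calibration(name): a dict with "fx", "fy", "cx", "cy" (pixels), "rvec" (rotation vector, rad) and "tvec" (3), from world to camera coordinates, as OpenCV has them. Camera axes: x right, y down, z forward; pixel columns grow to the right and rows downward; lengths in m; the calibration is good to about 2 mm. A picture is of the moment at which its call begins. get_calibration takes no time and is no camera call.
- job.hand_in(): hands the job in, once; it reports no verdict.
Trained networks look in the newest picture that a camera, given by its name, has taken for a name from the list of things; names that differ only in an ending like _2 or _b are one class to them, and where a whole thing is asked for, a point or a joint stands for the part that bears it (a point fixed in the world has none). Each returns a list of dicts, best first, with "conf" (0 to 1); they miss things now and then, are a little off and sometimes report something else, mostly with a low value. They report only what shows in the picture. A call takes as long as a camera call. They do not tell look-alikes from the thing itself.
- nets.look_for(target, camera): "rect" ([left, top, right, bottom] in pixels, round what is visible of it).
- nets.silhouettes(target, camera): "region" (480x640 bool, what is visible of it) and "rect" ([left, top, right, bottom] in pixels, round what is visible of it).
The state is a dict: "time": time; "qpos": joint angles; "qd": joint speeds; "joint_torque": joint torques, N m; "tool_pos": TCP position; "tcp_rot": TCP orientation; "wrist_force": force on the tool from outside, world axes, zero at the start; "moment": the same for the moment, N m; "gripper_width": finger opening in m.
Only numpy, scipy, OpenCV 4.12 (cv2) and the standard library are available. Lean on these libraries where they do the work, as an engineer would, in place of code of your own. Each camera call takes 0.05 s, during which the arm holds its last target.

## Working session

There is one attempt and no reset: what is moved stays moved. The work goes in short steps, Python scripts to look and compute and a tool call to move; the robot and the scene stay as the last step left them, time stands still between calls to the robot, and variables do not carry over. Pictures are saved under pics/ and viewed, and the job is handed in when it is done.

Besides the shell and the picture viewer there is one more tool, called after "Call:" as name(argument=value, ...), one argument or row to a line, values as JSON. send_rows: Moves the arm, as the interface text tells. Its arguments: {"type":"object","properties":{"motion":{"type":"array"},"hand":{"type":"number"}},"required":["motion"]}

```bash
mkdir -p pics; ls; python3 - <<'E'
from rig import status, capture, get_calibration, job, nets, manip
import cv2
s=status.read_state(); print(s, manip.pinch_z)
for n in("scene","top"):
    cv2.imwrite(f"pics/{n}0.png",capture(n)[:,:,::-1]); print(n,get_calibration(n))
E
```

```text
pics
{'time': 0.0, 'qpos': array([ 1.13961462e+00,  3.53635199e-01,  1.63409691e+00, -8.51553463e-07,
        1.15518907e+00, -2.37296936e-03]), 'qd': array([ 2.63006538e-04,  1.46134880e-04, -9.10343744e-04,  1.64142092e-05,
       -1.85756128e-03,  2.30090721e-04]), 'joint_torque': array([ 1.37402825e-03, -5.93828452e+01, -3.34232783e+01,  6.99770031e-02,
        2.31901521e-02, -9.31820432e-05]), 'tool_pos': array([0.25965509, 0.56799203, 0.2138877 ]), 'tcp_rot': array([-3.14026413e+00, -2.37395527e-06,  2.71278426e+00]), 'wrist_force': array([ 0.06965035,  0.19642406, -0.27005744]), 'moment': array([-0.03840798,  0.01944223,  0.04359194]), 'gripper_width': 0.09209940221708664} 0.0187
scene {'fx': 600.7886817376398, 'fy': 600.7886817376398, 'cx': 328.4563719240432, 'cy': 233.4963948159501, 'rvec': array([ 1.81343895,  1.67012585, -0.69109503]), 'tvec': array([-0.07554048, -0.26991841,  2.4495014 ])}
top {'fx': 557.1635184576163, 'fy': 557.1635184576163, 'cx': 322.9028020687911, 'cy': 244.47399622285985, 'rvec': array([ 2.19366119, -2.13229617,  0.09465165]), 'tvec': array([0.00366477, 0.54891769, 1.46667349])}
```

View pics/scene0.png

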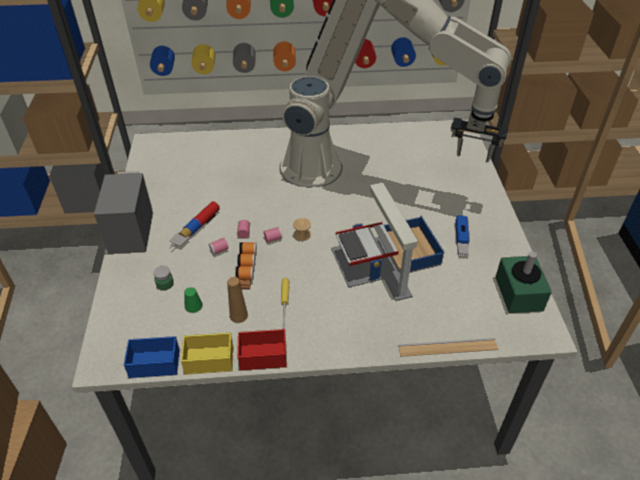

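View pics/top0.png

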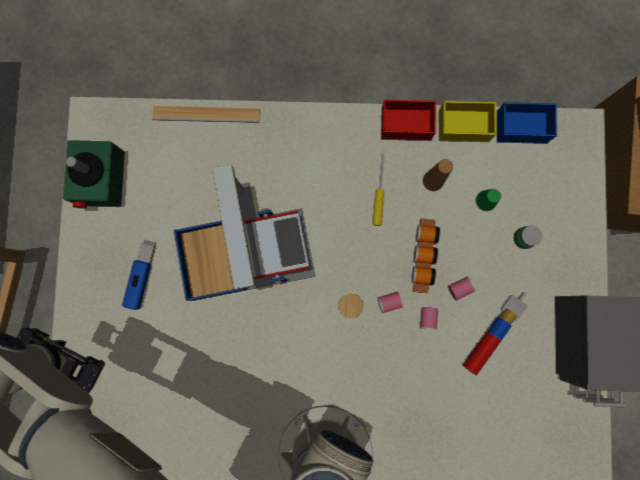

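```bash
python3 - <<'E'
import cv2,numpy as np
t=cv2.imread('pics/top0.png'); s=cv2.imread('pics/scene0.png')
a=cv2.resize(t[205:335,340:500],None,fx=5,fy=4.6,interpolation=cv2.INTER_CUBIC); cv2.imwrite('pics/c1.png',a[:600])
b=cv2.resize(t[155:315,165:325],None,fx=3.7,fy=3.7,interpolation=cv2.INTER_CUBIC); cv2.imwrite('pics/c2.png',b)
c=cv2.resize(s[170:310,310:470],None,fx=4,fy=4,interpolation=cv2.INTER_CUBIC); cv2.imwrite('pics/c3.png',c)
E
```

```text
(no output)
```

View pics/c1.png

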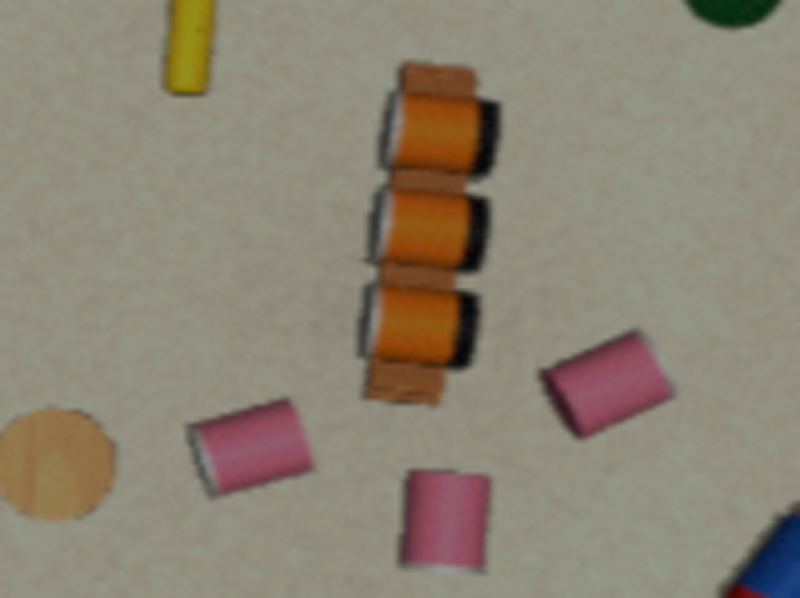

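View pics/c2.png

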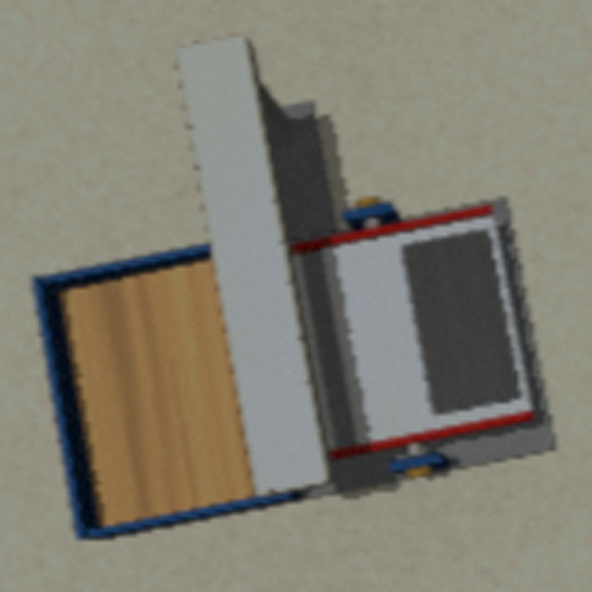

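View pics/c3.png

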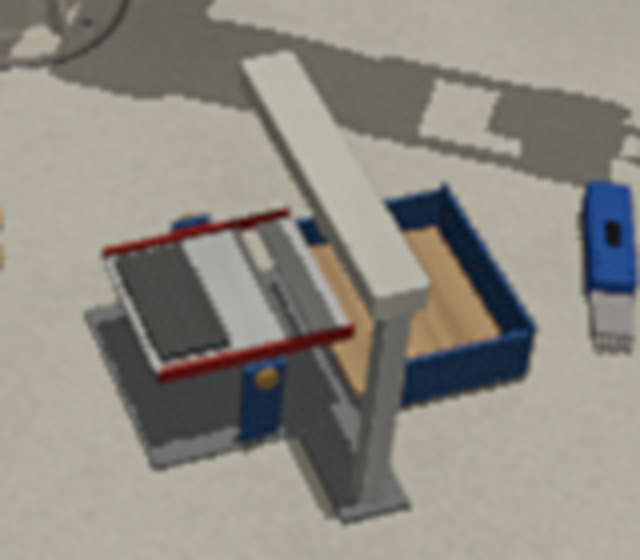

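```bash
cat > h.py <<'E'
import cv2,numpy as np
from scipy.optimize import least_squares,minimize
from scipy.spatial.transform import Rotation as Ro
from rig import status, capture, get_calibration, job, nets, manip
C={n:get_calibration(n) for n in("scene","top")}
def proj(P,n):
    c=C[n];K=np.array([[c['fx'],0,c['cx']],[0,c['fy'],c['cy']],[0,0,1.]])
    return cv2.projectPoints(np.asarray(P,float).reshape(-1,1,3),c['rvec'],c['tvec'],K,None)[0].reshape(-1,2)
def pl(p,Q):
    x,y,a=p;Q=np.asarray(Q,float).reshape(-1,3);c,s=np.cos(a),np.sin(a)
    return np.c_[x+c*Q[:,0]-s*Q[:,1],y+s*Q[:,0]+c*Q[:,1],Q[:,2]]
E
python3 - <<'E'
from h import *
def px(c,sc,off): return (np.array(c,float)+.5)/sc-.5+off
T=[((180,48),(86,-186,256)),((245,38),(40,-186,256)),((258,492),(86,100,256)),((328,482),(40,100,256)),((490,205),(-85,-75,99)),((533,413),(-85,75,99)),((36,278),(None))]
S=[((372,305),(40,-186,256)),((428,288),(86,-186,256)),((242,62),(40,100,256)),((292,50),(86,100,256)),((103,250),(-85,75,99)),((160,380),(-85,-75,99))]
obs=[("top",px(c,3.7,np.array([165,155])),w) for c,w in T if w]+[("scene",px(c,4,np.array([310,170])),w) for c,w in S]
def f(p): return np.concatenate([proj(pl(p,np.array(w)/1000),n)[0]-c for n,c,w in obs])
r=least_squares(f,[.5,.2,1.7],loss='soft_l1');print(r.x);print(r.fun.reshape(-1,2).round(1))
M={}
for n in("top","scene"):
    im=capture(n)
    for t in("tin_a",):
        for d in nets.silhouettes(t,n): print(n,round(d['conf'],2),d['rect'],d['region'].sum())
    hsv=cv2.cvtColor(im,cv2.COLOR_RGB2HSV)
    m=cv2.inRange(hsv,(8,150,100),(22,255,255)); 
    k,l,st,ce=cv2.connectedComponentsWithStats(m)
    for i in range(1,k):
        if st[i,4]>60: print(n,st[i],ce[i].round(1))
E
```

```text
[0.53746445 0.15336946 1.79452357]
[[-1.9 -1.3]
 [ 0.1 -2.4]
 [-1.   0.5]
 [ 0.1 -0.7]
 [ 0.  -0.4]
 [-0.5  0.6]
 [-0.1 -1.6]
 [ 0.1 -0.6]
 [-1.3 -0.2]
 [-0.8  0.1]
 [-1.  -0.1]
 [-0.9 -1.6]]
top 0.92 [413.4, 225.9, 438.7, 245.1] 401
top 0.8 [446.0, 277.9, 472.3, 298.8] 381
top 0.77 [373.5, 293.7, 403.4, 315.4] 354
top 0.75 [412.1, 267.5, 433.5, 284.9] 400
top 0.66 [413.4, 242.1, 439.1, 264.2] 373
top [414 219  22  73 979] [424.7 255. ]
top [504 311  12  12  86] [509.4 316.2]
scene 0.77 [263.3, 224.6, 284.1, 240.6] 209
scene 0.76 [236.1, 219.0, 250.0, 239.7] 220
scene 0.66 [237.9, 265.8, 256.1, 281.7] 232
scene 0.56 [238.3, 256.0, 254.2, 266.7] 203
scene 0.51 [209.3, 240.0, 230.4, 254.8] 231
scene 0.47 [239.0, 242.0, 260.1, 253.1] 215
scene [227   0  23  19 333] [238.2   7.8]
scene [274  42  21  29 479] [284.   55.4]
scene [238 243  16  39 419] [245.5 260.8]
```

```bash
cat >> h.py <<'E'
def cyl(cx,z=.034,R=.022,L=.056):
    t=np.linspace(0,2*np.pi,40,endpoint=False)
    return np.concatenate([np.c_[cx+R*np.cos(t),0*t+y,z+R*np.sin(t)] for y in(-L/2,L/2)])
def box(x,y,z): return np.array([(a,b,c) for a in x for b in y for c in z])
def render(hulls,p,n,ss=8,roi=None):
    x0,y0,x1,y1=roi;m=np.zeros(((y1-y0)*ss,(x1-x0)*ss),np.float32)
    for H in hulls:
        q=(proj(pl(p,H),n)-[x0,y0]+.5)*ss-.5
        cv2.fillConvexPoly(m,cv2.convexHull(np.round(q*16).astype(np.int32)),1,shift=4)
    return cv2.resize(m,(x1-x0,y1-y0),interpolation=cv2.INTER_AREA)
E
python3 - <<'E'
from h import *
hulls=[box((-.1,.1),(-.02,.02),(0,.02))]+[cyl(c) for c in(-.056,0,.056)]
roi={"top":(402,212,450,300),"scene":(228,236,266,296)}
obs={}
for n in roi:
    im=cv2.imread(f'pics/{n}0.png');x0,y0,x1,y1=roi[n];c=im[y0:y1,x0:x1].astype(int)
    bg=np.median(np.concatenate([c[:,:4].reshape(-1,3),c[:,-4:].reshape(-1,3)]),0)
    d=np.abs(c-bg).sum(2);print(n,bg)
    obs[n]=np.clip((d-25)/60,0,1)
def cost(p,ns=("top","scene")):
    return sum((np.abs(render(hulls,p,n,roi=roi[n])-obs[n])).sum() for n in ns)
for ns in(("top",),("scene",),("top","scene")):
    best=None
    for a in(0.0,.06,.12,-.06,-.12):
        r=minimize(cost,[.505,-.27,a],args=(ns,),method='Nelder-Mead',options=dict(initial_simplex=[[.505,-.27,a],[.53,-.27,a],[.505,-.25,a],[.505,-.27,a+.05]],xatol=1e-4,fatol=.01))
        if best is None or r.fun<best.fun:best=r
    print(ns,best.x,best.fun,{n:obs[n].sum() for n in ns})
p=best.x
for n in roi:
    im=cv2.imread(f'pics/{n}0.png');x0,y0,x1,y1=roi[n]
    f=8;v=cv2.resize(im[y0:y1,x0:x1],None,fx=f,fy=f,interpolation=cv2.INTER_CUBIC)
    for H in hulls:
        q=(proj(pl(p,H),n)-[x0,y0]+.5)*f
        cv2.polylines(v,[cv2.convexHull(q.astype(np.int32))],True,(255,0,255),1)
    cv2.imwrite(f'pics/r_{n}.png',v[:600])
ps=[0.53746445,0.15336946,1.79452357]
for n,(x0,y0,x1,y1),f in(("top",(165,155,325,315),3.7),("scene",(310,170,470,310),4)):
    im=cv2.imread(f'pics/{n}0.png');v=cv2.resize(im[y0:y1,x0:x1],None,fx=f,fy=f,interpolation=cv2.INTER_CUBIC)
    for H in[box((.04,.086),(-.186,.1),(.226,.256)),box((-.085,.085),(-.075,.075),(.091,)),box((-.08,-.018),(-.06,.06),(.101,)),box((.037,.053),(-.07,.07),(.091,)),box((.052,.074),(-.186,-.164),(0,.226)),box((-.1,.245),(-.093,.093),(.062,))]:
        q=(proj(pl(ps,H),n)-[x0,y0]+.5)*f
        cv2.polylines(v,[cv2.convexHull(q.astype(np.int32))],True,(255,0,255),1)
    cv2.imwrite(f'pics/s_{n}.png',v[:600])
E
```

```text
top [127. 142. 145.]
scene [155. 168. 171.]
('top',) [ 0.52862897 -0.25305678 -0.08954809] 159.27916666666664 {'top': np.float64(1677.3)}
('scene',) [ 0.52980018 -0.25038524 -0.09616459] 321.34791666666666 {'scene': np.float64(1105.3666666666666)}
('top', 'scene') [ 0.52866601 -0.25232373 -0.09073714] 515.675 {'top': np.float64(1677.3), 'scene': np.float64(1105.3666666666666)}
```

```bash
python3 - <<'E'
import cv2,numpy as np
for a in 'rs':
    i=[cv2.imread(f'pics/{a}_{n}.png') for n in("top","scene")]
    i=[cv2.resize(x,None,fx=q,fy=q) for x,q in zip(i,[min(1,600/x.shape[0],400/x.shape[1]) if 0 else min(600/x.shape[0],400/x.shape[1]) for x in i])]
    h=max(x.shape[0] for x in i)
    i=[cv2.copyMakeBorder(x,0,h-x.shape[0],0,0,cv2.BORDER_CONSTANT) for x in i]
    cv2.imwrite(f'pics/{a}.png',np.hstack(i))
E
```

```text
(no output)
```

View pics/r.png

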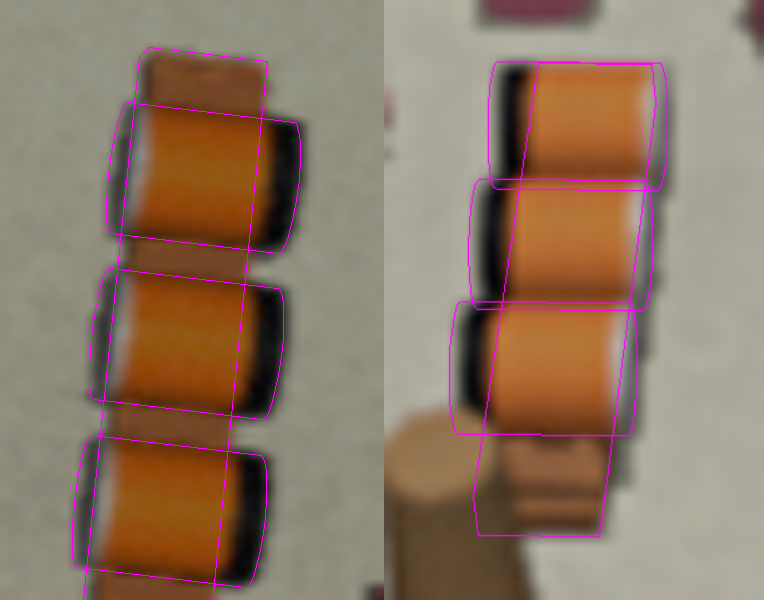

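View pics/s_top.png

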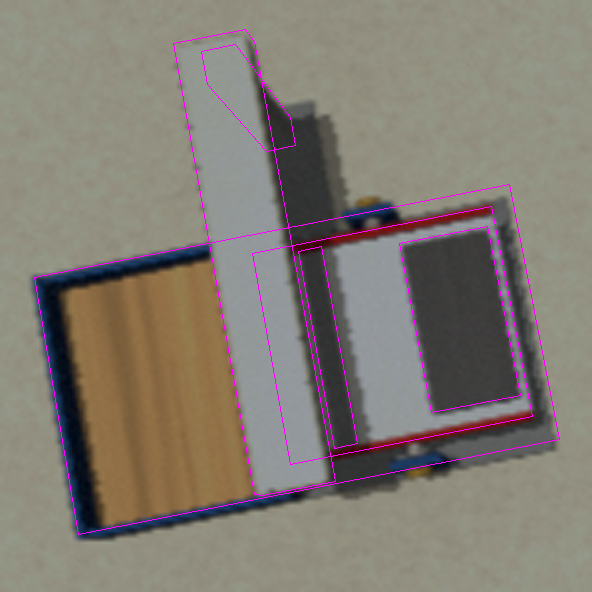

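View pics/s_scene.png

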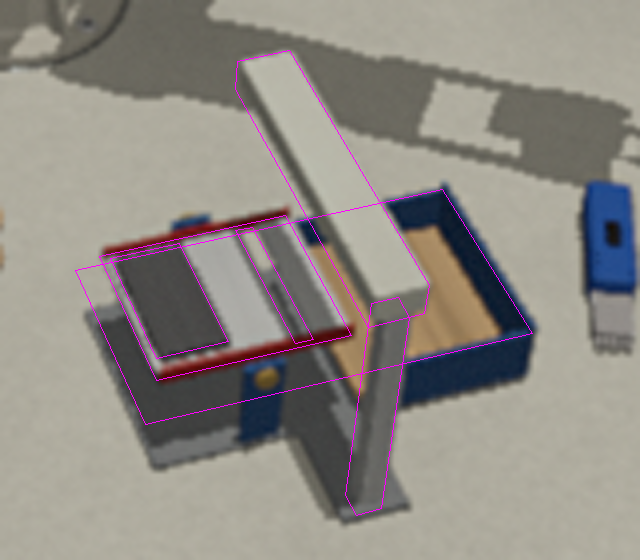

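```bash
cat >> h.py <<'E'
RACK=np.array([.5287,-.2523,-.0907]); STAND=np.array([.5375,.1534,1.7945])
def Rdown(jaw): # jaw dir angle, tool down
    y=np.array([np.cos(jaw),np.sin(jaw),0]);z=np.array([0,0,-1.]);return np.c_[np.cross(y,z),y,z]
def Rplace(sgn,lean=np.radians(40)):
    a=STAND[2];sx=np.array([np.cos(a),np.sin(a),0]);y=sgn*np.array([-np.sin(a),np.cos(a),0])
    z=np.sin(lean)*sx+np.array([0,0,-np.cos(lean)]);return np.c_[np.cross(y,z),y,z]
def cur():
    s=status.read_state();return np.array(s['tool_pos']),Ro.from_euler('xyz',s['tcp_rot']).as_matrix(),s
def delta(Pt,Rt,P=None,R=None):
    if P is None:P,R,_=cur()
    return (R.T@(np.asarray(Pt)-P)*1000).round(1),Ro.from_matrix(R.T@Rt).as_rotvec().round(4)
E
python3 - <<'E'
from h import *
P,R,s=cur();q=s['qpos']
Rz=lambda a:Ro.from_euler('z',a).as_matrix();Ry=lambda a:Ro.from_euler('y',a).as_matrix()
print((Rz(q[0])@Ry(q[1]+q[2])@Rz(q[3])@Ry(q[4])@Rz(q[5]+np.pi/2)-R).round(4).tolist())
for sg in(1,-1):
  for th in(1.7,1.9,2.1):
    M=Ry(th).T@Rz(.03).T@Rplace(sg)
    print(sg,th,Ro.from_matrix(M@Rz(-np.pi/2)).as_euler('ZYZ').round(2))
for j in(1.48,-1.66):
    M=Ry(1.95).T@Rz(-.44).T@Rdown(j);print(j,Ro.from_matrix(M@Rz(-np.pi/2)).as_euler('ZYZ').round(2))
for j,sg in((1.48,1),(1.48,-1),(-1.66,1),(-1.66,-1)): print(j,sg,Ro.from_matrix(Rdown(j).T@Rplace(sg)).as_rotvec())
E
```

```text
[[0.0, 0.0, 0.0], [0.0, -0.0, 0.0], [-0.0, 0.0, 0.0]]
1 1.7 [0.68 1.59 2.91]
1 1.9 [0.69 1.44 2.78]
1 2.1 [0.72 1.29 2.65]
-1 1.7 [ 0.68  1.59 -0.23]
-1 1.9 [ 0.69  1.44 -0.36]
-1 2.1 [ 0.72  1.29 -0.49]
1.48 [ 0.    1.19 -1.92]
-1.66 [0.   1.19 1.22]
1.48 1 [-0.6544291  -0.47530025 -1.79802917]
1.48 -1 [-0.43752238  0.6024137   1.20208287]
-1.66 1 [ 0.43807434 -0.60216459  1.20359936]
-1.66 -1 [ 0.65388327  0.47569965 -1.79652951]
```

```bash
python3 - <<'E'
from h import *
P,R,s=cur()
print(delta([.4729,-.2472,.33],Rdown(1.48)))
E
```

```text
(array([-532.9, -653.1, -115.3]), array([-5.00e-04, -1.00e-04, -3.38e-01]))
```

Call:
send_rows(
  motion=[
    {"tz":-58},
    {"tz":-57},
    {"tx":-25,"ty":-30},
    {"tx":-36,"ty":-44},
    {"tx":-36,"ty":-44},
    {"tx":-36,"ty":-44},
    {"tx":-36,"ty":-44},
    {"tx":-36,"ty":-44},
    {"tx":-36,"ty":-44},
    {"tx":-36,"ty":-44},
    {"tx":-36,"ty":-44},
    {"tx":-36,"ty":-44},
  ],
  hand=1,
)

```text
schema error: expected keys tx, ty, tz, ax, ay, az
```

Call:
send_rows(
  motion=[
    {"tx":-36,"ty":-44},
    {"tx":-36,"ty":-44},
    {"tx":-36,"ty":-44},
    {"tx":-36,"ty":-44},
    {"tx":-26,"ty":-32},
    {"az":-0.169},
    {"az":-0.169},
    {},
  ],
)

```text
schema error: expected keys tx, ty, tz, ax, ay, az
```

```bash
python3 - <<'E'
from h import *
P,R,s=cur();print(s)
print(delta([.4729,-.2472,.021],Rdown(1.48)))
E
```

```text
{'time': 0.3, 'qpos': array([ 1.13960512e+00,  3.53231041e-01,  1.63364323e+00, -1.67046287e-05,
        1.15520931e+00, -2.39292463e-03]), 'qd': array([ 0.00041238, -0.00044441, -0.00346646,  0.00170457,  0.00017986,
        0.00090629]), 'joint_torque': array([ 7.42069533e-04, -5.93203890e+01, -3.34031296e+01,  6.97049894e-02,
        2.01842969e-02, -6.01811507e-05]), 'tool_pos': array([0.25979188, 0.56826271, 0.21433438]), 'tcp_rot': array([-3.14110169e+00,  1.41046156e-05,  2.71280113e+00]), 'wrist_force': array([-0.27683464, -0.36772716,  0.5807356 ]), 'moment': array([-0.04745522, -0.04501251, -0.04380936]), 'gripper_width': 0.09200983215238488}
(array([-532.9, -652.9,  193.7]), array([-5.00e-04, -1.00e-04, -3.38e-01]))
```

All keys are needed in each row.

Call:
send_rows(
  motion=[
    {"tx":0,"ty":0,"tz":-58,"ax":0,"ay":0,"az":0},
    {"tx":0,"ty":0,"tz":-57,"ax":0,"ay":0,"az":0},
    {"tx":-25,"ty":-30,"tz":0,"ax":0,"ay":0,"az":0},
    {"tx":-36,"ty":-44,"tz":0,"ax":0,"ay":0,"az":0},
    {"tx":-36,"ty":-44,"tz":0,"ax":0,"ay":0,"az":0},
    {"tx":-36,"ty":-44,"tz":0,"ax":0,"ay":0,"az":0},
    {"tx":-36,"ty":-44,"tz":0,"ax":0,"ay":0,"az":0},
    {"tx":-36,"ty":-44,"tz":0,"ax":0,"ay":0,"az":0},
    {"tx":-36,"ty":-44,"tz":0,"ax":0,"ay":0,"az":0},
    {"tx":-36,"ty":-44,"tz":0,"ax":0,"ay":0,"az":0},
    {"tx":-36,"ty":-44,"tz":0,"ax":0,"ay":0,"az":0},
    {"tx":-36,"ty":-44,"tz":0,"ax":0,"ay":0,"az":0},
  ],
  hand=1,
)

```text
time: 1.8
tool_pos: [0.4003, 0.0341, 0.3299]
tcp_rot: [3.141, 0.001, 2.713]
wrist_force: [1.0, 1.2, 0.1]
gripper_width: 0.0919
```

Call:
send_rows(
  motion=[
    {"tx":-36,"ty":-44,"tz":0,"ax":0,"ay":0,"az":0},
    {"tx":-36,"ty":-44,"tz":0,"ax":0,"ay":0,"az":0},
    {"tx":-36,"ty":-44,"tz":0,"ax":0,"ay":0,"az":0},
    {"tx":-36,"ty":-44,"tz":0,"ax":0,"ay":0,"az":0},
    {"tx":-26,"ty":-32,"tz":0,"ax":0,"ay":0,"az":0},
    {"tx":0,"ty":0,"tz":0,"ax":0,"ay":0,"az":-0.169},
    {"tx":0,"ty":0,"tz":0,"ax":0,"ay":0,"az":-0.169},
    {"tx":0,"ty":0,"tz":0,"ax":0,"ay":0,"az":0},
  ],
)

```text
time: 2.8
tool_pos: [0.4682, -0.2241, 0.3295]
tcp_rot: [3.141, -0.0, 3.049]
wrist_force: [-0.3, -0.2, -0.7]
gripper_width: 0.0921
```

```bash
python3 - <<'E'
from h import *
P,R,s=cur();print(s)
print(delta([.4729,-.2472,.021],Rdown(1.48)))
E
```

```text
{'time': 2.8, 'qpos': array([-4.49308870e-01,  9.09753635e-02,  1.71247077e+00,  8.60613966e-06,
        1.33840748e+00, -1.92787628e+00]), 'qd': array([ 0.00541795, -0.00435438,  0.00070488, -0.00031509, -0.00067   ,
        0.09238282]), 'joint_torque': array([ -0.24545434, -43.02884459, -36.48670793,  -0.06223471,
         0.0571994 ,  -1.46878503]), 'tool_pos': array([ 0.46815292, -0.2240761 ,  0.32946454]), 'tcp_rot': array([ 3.14149359e+00, -2.41577623e-04,  3.04936176e+00]), 'wrist_force': array([-0.33387813, -0.17836937, -0.6582044 ]), 'moment': array([ 0.02084131, -0.00279976,  0.02066243]), 'gripper_width': 0.09213634837533007}
(array([ -6.9, -22.6, 308.5]), array([ 0.0001, -0.0002, -0.0014]))
```

Call:
send_rows(
  motion=[
    {"tx":-7,"ty":-22.6,"tz":0,"ax":0,"ay":0,"az":0},
    {"tx":0,"ty":0,"tz":50,"ax":0,"ay":0,"az":0},
    {"tx":0,"ty":0,"tz":60,"ax":0,"ay":0,"az":0},
    {"tx":0,"ty":0,"tz":60,"ax":0,"ay":0,"az":0},
    {"tx":0,"ty":0,"tz":50,"ax":0,"ay":0,"az":0},
    {"tx":0,"ty":0,"tz":0,"ax":0,"ay":0,"az":0},
  ],
)

```text
time: 3.55
tool_pos: [0.4709, -0.2467, 0.1065]
tcp_rot: [3.139, -0.006, 3.049]
wrist_force: [1.2, -0.4, 0.4]
gripper_width: 0.0919
```

```bash
python3 - <<'E'
from h import *
P,R,s=cur()
print(delta([.4729,-.2472,.021],Rdown(1.48)))
n='scene';im=capture(n)[:,:,::-1];cv2.imwrite('pics/g1.png',cv2.resize(im[190:310,190:310],None,fx=5,fy=5,interpolation=cv2.INTER_CUBIC))
E
```

```text
(array([-2.6, -0.6, 85.5]), array([ 0.0024, -0.0064, -0.0023]))
```

View pics/g1.png

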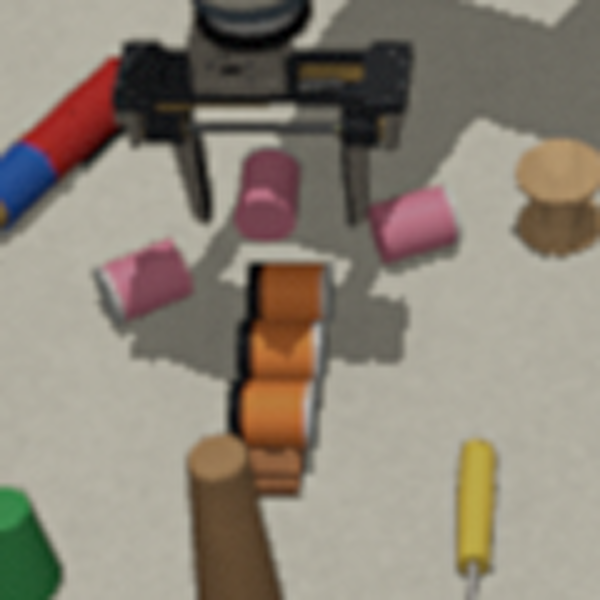

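Call:
send_rows(
  motion=[
    {"tx":-1,"ty":0,"tz":30,"ax":0,"ay":0,"az":0},
    {"tx":0,"ty":0,"tz":30,"ax":0,"ay":0,"az":0},
    {"tx":0,"ty":0,"tz":20,"ax":0,"ay":0,"az":0},
    {"tx":0,"ty":0,"tz":6,"ax":0,"ay":0,"az":0},
    {"tx":0,"ty":0,"tz":0,"ax":0,"ay":0,"az":0},
    {"tx":0,"ty":0,"tz":0,"ax":0,"ay":0,"az":0},
  ],
)

```text
time: 4.35
tool_pos: [0.4752, -0.2478, 0.025]
tcp_rot: [-3.141, 0.002, 3.051]
wrist_force: [-1.1, -0.6, 1.1]
gripper_width: 0.092
```

Call:
send_rows(
  motion=[
    {"tx":0,"ty":0,"tz":0,"ax":0,"ay":0,"az":0},
    {"tx":0,"ty":0,"tz":0,"ax":0,"ay":0,"az":0},
    {"tx":0,"ty":0,"tz":0,"ax":0,"ay":0,"az":0},
    {"tx":0,"ty":0,"tz":0,"ax":0,"ay":0,"az":0},
    {"tx":0,"ty":0,"tz":0,"ax":0,"ay":0,"az":0},
    {"tx":0,"ty":0,"tz":0,"ax":0,"ay":0,"az":0},
  ],
  hand=0.05,
)

```text
time: 5.1
tool_pos: [0.4742, -0.2472, 0.0236]
tcp_rot: [3.142, -0.0, 3.051]
wrist_force: [-0.6, 0.1, 1.8]
gripper_width: 0.0557
```

Call:
send_rows(
  motion=[
    {"tx":0,"ty":0,"tz":0,"ax":0,"ay":0,"az":0},
    {"tx":0,"ty":0,"tz":-10,"ax":0,"ay":0,"az":0},
    {"tx":0,"ty":0,"tz":-15,"ax":0,"ay":0,"az":0},
    {"tx":0,"ty":0,"tz":-10,"ax":0,"ay":0,"az":0},
    {"tx":0,"ty":0,"tz":0,"ax":0,"ay":0,"az":0},
    {"tx":0,"ty":0,"tz":0,"ax":0,"ay":0,"az":0},
    {"tx":0,"ty":0,"tz":0,"ax":0,"ay":0,"az":0},
    {"tx":0,"ty":0,"tz":0,"ax":0,"ay":0,"az":0},
  ],
  hand=0,
)

```text
time: 6.1
tool_pos: [0.474, -0.2471, 0.0583]
tcp_rot: [3.141, -0.001, 3.051]
wrist_force: [-0.5, -1.4, -1.5]
gripper_width: 0.0558
```

```bash
python3 - <<'E'
from h import *
F=[]
for i in range(8):
    capture('top');s=status.read_state();F.append(s['wrist_force'])
F=np.array(F);print(F.mean(0),F.std(0),s['tool_pos'],s['gripper_width'])
E
```

```text
[-0.18424357 -0.0181284  -0.83915813] [0.32576322 0.58229808 0.33046772] [ 0.47417957 -0.24719352  0.05855566] 0.05595867017886599
```

Call:
send_rows(
  motion=[
    {"tx":0,"ty":0,"tz":15,"ax":0,"ay":0,"az":0},
    {"tx":0,"ty":0,"tz":13,"ax":0,"ay":0,"az":0},
    {"tx":0,"ty":0,"tz":5,"ax":0,"ay":0,"az":0},
    {"tx":0,"ty":0,"tz":1.5,"ax":0,"ay":0,"az":0},
    {"tx":0,"ty":0,"tz":0,"ax":0,"ay":0,"az":0},
    {"tx":0,"ty":0,"tz":0,"ax":0,"ay":0,"az":0},
    {"tx":0,"ty":0,"tz":0,"ax":0,"ay":0,"az":0},
  ],
)

```text
time: 7.38
tool_pos: [0.4744, -0.2473, 0.0243]
tcp_rot: [-3.141, 0.001, 3.051]
wrist_force: [-0.2, 0.0, -0.5]
gripper_width: 0.0554
```

Call:
send_rows(
  motion=[
    {"tx":0,"ty":0,"tz":0,"ax":0,"ay":0,"az":0},
    {"tx":0,"ty":0,"tz":0,"ax":0,"ay":0,"az":0},
    {"tx":0,"ty":0,"tz":0,"ax":0,"ay":0,"az":0},
    {"tx":0,"ty":0,"tz":0,"ax":0,"ay":0,"az":0},
    {"tx":0,"ty":0,"tz":-20,"ax":0,"ay":0,"az":0},
    {"tx":0,"ty":0,"tz":-30,"ax":0,"ay":0,"az":0},
    {"tx":0,"ty":0,"tz":-10,"ax":0,"ay":0,"az":0},
    {"tx":0,"ty":0,"tz":0,"ax":0,"ay":0,"az":0},
    {"tx":0,"ty":0,"tz":0,"ax":0,"ay":0,"az":0},
    {"tx":0,"ty":0,"tz":0,"ax":0,"ay":0,"az":0},
  ],
  hand=1,
)

```text
time: 8.62
tool_pos: [0.4736, -0.2469, 0.0832]
tcp_rot: [3.141, -0.001, 3.051]
wrist_force: [0.5, 0.2, -0.3]
gripper_width: 0.0922
```

```bash
python3 - <<'E'
from h import *
P,R,s=cur()
print(delta([.5295,-.2523,.021],Rdown(1.48)),s['gripper_width'],s['tool_pos'])
n='scene';im=capture(n)[:,:,::-1];cv2.imwrite('pics/g2.png',cv2.resize(im[190:310,190:310],None,fx=5,fy=5,interpolation=cv2.INTER_CUBIC))
E
```

```text
(array([-56.2,  -0.4,  62.1]), array([ 0.0006, -0.0015,  0.    ])) 0.09217105970364098 [ 0.47363029 -0.24689478  0.08316355]
```

View pics/g2.png

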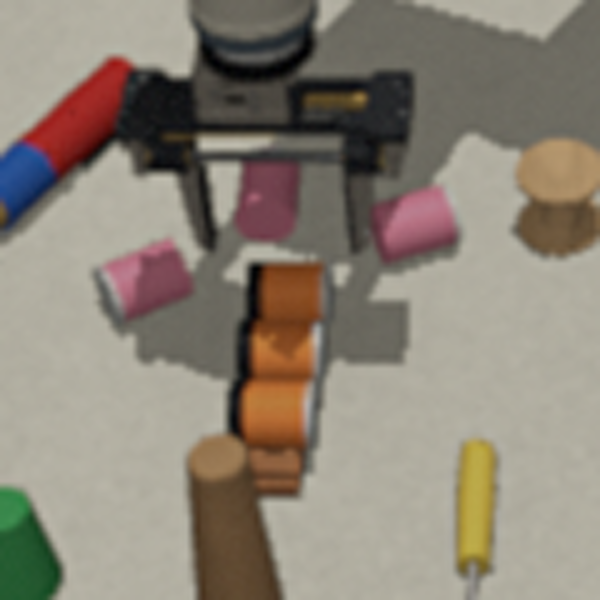

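Tin 1 (crop 290,290) is back in its groove at its original place. Now the middle one.

Call:
send_rows(
  motion=[
    {"tx":-25,"ty":0,"tz":0,"ax":0,"ay":0,"az":0},
    {"tx":-31,"ty":0,"tz":0,"ax":0,"ay":0,"az":0},
    {"tx":0,"ty":0,"tz":25,"ax":0,"ay":0,"az":0},
    {"tx":0,"ty":0,"tz":25,"ax":0,"ay":0,"az":0},
    {"tx":0,"ty":0,"tz":10,"ax":0,"ay":0,"az":0},
    {"tx":0,"ty":0,"tz":1.5,"ax":0,"ay":0,"az":0},
    {"tx":0,"ty":0,"tz":0,"ax":0,"ay":0,"az":0},
    {"tx":0,"ty":0,"tz":0,"ax":0,"ay":0,"az":0},
  ],
)

```text
time: 9.68
tool_pos: [0.5305, -0.2526, 0.0234]
tcp_rot: [-3.141, 0.001, 3.051]
wrist_force: [0.5, 0.2, -0.6]
gripper_width: 0.0918
```

Call:
send_rows(
  motion=[
    {"tx":0,"ty":0,"tz":0,"ax":0,"ay":0,"az":0},
    {"tx":0,"ty":0,"tz":0,"ax":0,"ay":0,"az":0},
    {"tx":0,"ty":0,"tz":0,"ax":0,"ay":0,"az":0},
    {"tx":0,"ty":0,"tz":0,"ax":0,"ay":0,"az":0},
    {"tx":0,"ty":0,"tz":0,"ax":0,"ay":0,"az":0},
    {"tx":0,"ty":0,"tz":0,"ax":0,"ay":0,"az":0},
    {"tx":0,"ty":0,"tz":0,"ax":0,"ay":0,"az":0},
    {"tx":0,"ty":0,"tz":-10,"ax":0,"ay":0,"az":0},
    {"tx":0,"ty":0,"tz":-15,"ax":0,"ay":0,"az":0},
    {"tx":0,"ty":0,"tz":-10,"ax":0,"ay":0,"az":0},
    {"tx":0,"ty":0,"tz":0,"ax":0,"ay":0,"az":0},
    {"tx":0,"ty":0,"tz":0,"ax":0,"ay":0,"az":0},
  ],
  hand=0,
)

```text
time: 11.18
tool_pos: [0.5298, -0.2522, 0.0576]
tcp_rot: [3.142, 0.0, 3.051]
wrist_force: [0.1, -0.2, -2.9]
gripper_width: 0.0554
```

```bash
python3 - <<'E'
from h import *
F=[]
for i in range(8):
    capture('top');s=status.read_state();F.append(s['wrist_force'])
F=np.array(F);print(F.mean(0),F.std(0),s['tool_pos'],s['gripper_width'])
E
```

```text
[-0.05926009 -0.1381238  -3.2410085 ] [0.52349361 0.42340076 0.27362315] [ 0.52985818 -0.25223801  0.05737553] 0.05584130214588195
```

```bash
cat >> h.py <<'E'
def place_tcp(back=0,up=0,sx=0,off=.0108):
    R=Rplace(-1);d=R[:,2];c=pl(STAND,[[.045+sx,0,.1115+up]])[0];return c+d*(off-back),R
E
python3 - <<'E'
from h import *
P,R,s=cur()
for b in(0,.05,.18): print(b,place_tcp(b)[0])
Pp,Rp=place_tcp(.18)
print(delta([.55,-.1,.33],R))
print(delta(Pp,Rp,[.55,-.1,.33],R), delta(Pp,Rp,[.55,-.1,.33],Rp))
E
```

```text
0 [0.52597703 0.20404784 0.10322672]
0.05 [0.53310691 0.17270929 0.14152894]
0.18 [0.5516446  0.09122907 0.24111472]
(array([  -6.2,  153.5, -272.6]), array([0., 0., 0.]))
(array([ 15.7, 190.6,  88.9]), array([-0.4376,  0.6021,  1.202 ])) (array([ 85.4,  44. , 187.7]), array([0., 0., 0.]))
```

Call:
send_rows(
  motion=[
    {"tx":0,"ty":0,"tz":-20,"ax":0,"ay":0,"az":0},
    {"tx":0,"ty":0,"tz":-45,"ax":0,"ay":0,"az":0},
    {"tx":0,"ty":0,"tz":-50,"ax":0,"ay":0,"az":0},
    {"tx":0,"ty":0,"tz":-50,"ax":0,"ay":0,"az":0},
    {"tx":0,"ty":0,"tz":-50,"ax":0,"ay":0,"az":0},
    {"tx":0,"ty":10,"tz":-45,"ax":0,"ay":0,"az":0},
    {"tx":-2,"ty":35,"tz":-12,"ax":0,"ay":0,"az":0},
    {"tx":-2,"ty":45,"tz":0,"ax":0,"ay":0,"az":0},
    {"tx":-2,"ty":40,"tz":0,"ax":0,"ay":0,"az":0},
    {"tx":0,"ty":23,"tz":0,"ax":0,"ay":0,"az":0},
    {"tx":0,"ty":0,"tz":0,"ax":0,"ay":0,"az":0},
  ],
)

```text
time: 12.95
tool_pos: [0.5497, -0.099, 0.3294]
tcp_rot: [3.141, -0.0, 3.053]
wrist_force: [0.1, -0.5, -3.8]
gripper_width: 0.0557
```

Call:
send_rows(
  motion=[
    {"tx":0,"ty":0,"tz":0,"ax":-0.0547,"ay":0.0753,"az":0.1502},
    {"tx":0,"ty":0,"tz":0,"ax":-0.0547,"ay":0.0753,"az":0.1502},
    {"tx":0,"ty":0,"tz":0,"ax":-0.0547,"ay":0.0753,"az":0.1502},
    {"tx":0,"ty":0,"tz":0,"ax":-0.0547,"ay":0.0753,"az":0.1502},
    {"tx":0,"ty":0,"tz":0,"ax":-0.0547,"ay":0.0753,"az":0.1502},
    {"tx":0,"ty":0,"tz":0,"ax":-0.0547,"ay":0.0753,"az":0.1502},
    {"tx":0,"ty":0,"tz":0,"ax":-0.0547,"ay":0.0753,"az":0.1502},
    {"tx":0,"ty":0,"tz":0,"ax":-0.0547,"ay":0.0753,"az":0.1502},
    {"tx":0,"ty":0,"tz":0,"ax":0,"ay":0,"az":0},
    {"tx":0,"ty":0,"tz":0,"ax":0,"ay":0,"az":0},
  ],
)

```text
time: 14.2
tool_pos: [0.5499, -0.1011, 0.3296]
tcp_rot: [3.139, -0.696, 1.799]
wrist_force: [0.2, 0.9, -3.4]
gripper_width: 0.0558
```

```bash
python3 - <<'E'
from h import *
P,R,s=cur();print(s['qpos'],P,s['gripper_width'])
Pp,Rp=place_tcp(.18);print(delta(Pp,Rp))
E
```

```text
[-0.49882351  0.41928889  1.46362021  0.5093675   1.7396217  -0.76445187] [ 0.54990981 -0.10113688  0.32960655] 0.055824412195076924
(array([ 86.8,  44.7, 187.9]), array([-0.0003,  0.0022,  0.0034]))
```

Call:
send_rows(
  motion=[
    {"tx":9.4,"ty":5,"tz":18,"ax":0,"ay":0,"az":0},
    {"tx":17.4,"ty":9,"tz":37.5,"ax":0,"ay":0,"az":0},
    {"tx":17.4,"ty":9,"tz":37.5,"ax":0,"ay":0,"az":0},
    {"tx":17.4,"ty":9,"tz":37.5,"ax":0,"ay":0,"az":0},
    {"tx":17.4,"ty":9,"tz":37.5,"ax":0,"ay":0,"az":0},
    {"tx":7.8,"ty":3.7,"tz":20,"ax":0,"ay":0,"az":0},
    {"tx":0,"ty":0,"tz":0,"ax":0,"ay":0,"az":0},
    {"tx":0,"ty":0,"tz":0,"ax":0,"ay":0,"az":0},
    {"tx":0,"ty":0,"tz":0,"ax":0,"ay":0,"az":0},
  ],
)

```text
time: 15.32
tool_pos: [0.5523, 0.0912, 0.2418]
tcp_rot: [3.14, -0.697, 1.795]
wrist_force: [0.1, -0.9, -4.4]
gripper_width: 0.0556
```

```bash
python3 - <<'E'
from h import *
P,R,s=cur();print(s['qpos'],P,s['gripper_width'],s['wrist_force'])
print(delta(*place_tcp(.18)),delta(*place_tcp(.0)))
c=P-R[:,2]*.0108
for n,(x0,y0,x1,y1) in(("top",(165,155,365,305)),("scene",(290,130,450,290))):
    im=capture(n)[:,:,::-1].copy();f=4 if n=="top" else 3.7
    v=cv2.resize(im[y0:y1,x0:x1],None,fx=f,fy=f,interpolation=cv2.INTER_CUBIC)
    H=cyl(0);H[:,2]-=.034;q=(proj((Rplace(-1)@H.T).T+c,n)-[x0,y0]+.5)*f
    cv2.polylines(v,[cv2.convexHull(q.astype(np.int32))],True,(255,0,255),1)
    cv2.imwrite(f'pics/p_{n}.png',v)
E
```

```text
[-0.22096629  0.39906183  1.70124231  0.62729579  1.42056457 -0.66407065] [0.55232873 0.09123837 0.24182921] 0.055605989612176845 [ 0.09702523 -0.87900214 -4.40113916]
(array([-0.3, -0.7,  0.6]), array([0.0012, 0.0007, 0.0005])) (array([ -0.2,  -0.9, 180.6]), array([0.0012, 0.0007, 0.0005]))
```

View pics/p_top.png

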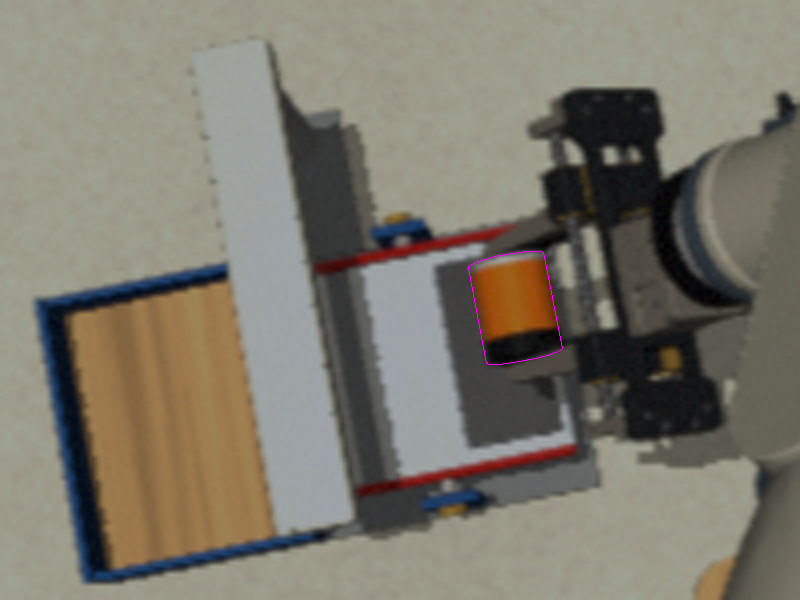

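View pics/p_scene.png

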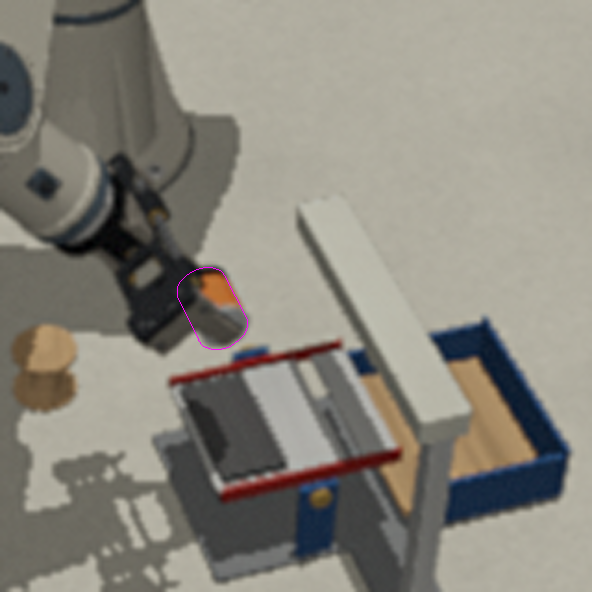

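Call:
send_rows(
  motion=[
    {"tx":0,"ty":-0.9,"tz":15,"ax":0,"ay":0,"az":0},
    {"tx":0,"ty":0,"tz":30,"ax":0,"ay":0,"az":0},
    {"tx":0,"ty":0,"tz":35,"ax":0,"ay":0,"az":0},
    {"tx":0,"ty":0,"tz":30,"ax":0,"ay":0,"az":0},
    {"tx":0,"ty":0,"tz":25,"ax":0,"ay":0,"az":0},
    {"tx":0,"ty":0,"tz":15,"ax":0,"ay":0,"az":0},
    {"tx":0,"ty":0,"tz":0,"ax":0,"ay":0,"az":0},
    {"tx":0,"ty":0,"tz":0,"ax":0,"ay":0,"az":0},
    {"tx":0,"ty":0,"tz":0,"ax":0,"ay":0,"az":0},
  ],
)

```text
time: 16.55
tool_pos: [0.5302, 0.1855, 0.1271]
tcp_rot: [3.14, -0.698, 1.796]
wrist_force: [0.2, 0.7, -3.7]
gripper_width: 0.0557
```

```bash
python3 - <<'E'
from h import *
P,R,s=cur();print(s['qpos'],P,s['gripper_width'],s['wrist_force'])
print(delta(*place_tcp(.0,up=.008)),delta(*place_tcp(.0)), R.T@[0,0,-1])
c=P-R[:,2]*.0108
for n,(x0,y0,x1,y1) in(("top",(165,155,365,305)),("scene",(310,150,470,310))):
    im=capture(n)[:,:,::-1].copy();f=4 if n=="top" else 3.7
    v=cv2.resize(im[y0:y1,x0:x1],None,fx=f,fy=f,interpolation=cv2.INTER_CUBIC)
    H=cyl(0);H[:,2]-=.034;q=(proj((Rplace(-1)@H.T).T+c,n)-[x0,y0]+.5)*f
    cv2.polylines(v,[cv2.convexHull(q.astype(np.int32))],True,(255,0,255),1)
    cv2.imwrite(f'pics/p2_{n}.png',v)
F=np.array([(capture('top'),status.read_state()['wrist_force'])[1] for i in range(5)]);print(F.mean(0))
E
```

```text
[-0.07095923  0.50084777  1.8517619   0.73956914  1.15010313 -0.73366277] [0.53022534 0.18547689 0.12714268] 0.05570349984518998 [ 0.21329654  0.71607624 -3.7415195 ]
(array([ 4.4, -0.1, 24.4]), array([0.0013, 0.0004, 0.0009])) (array([-0.8, -0.1, 30.6]), array([0.0013, 0.0004, 0.0009])) [-0.64250491 -0.00159536  0.76627991]
[-0.0305845  -0.10108544 -3.63139622]
```

View pics/p2_top.png

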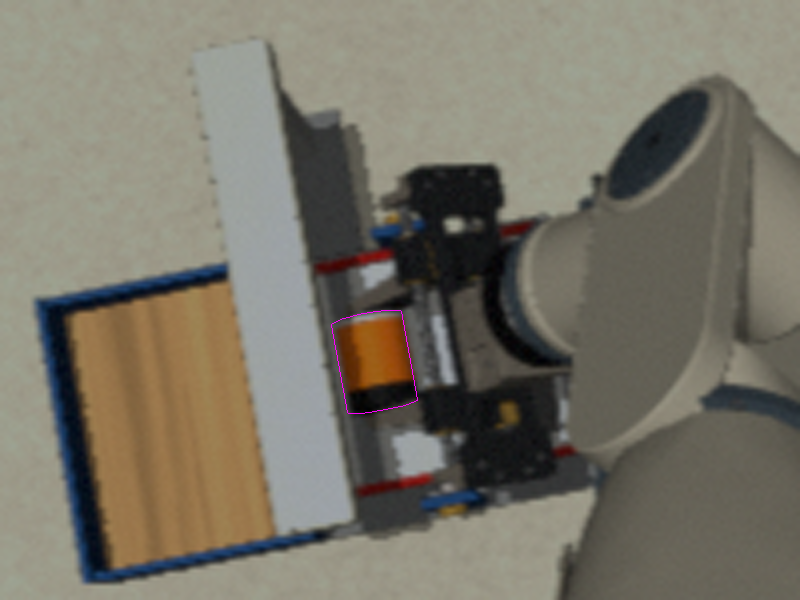

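View pics/p2_scene.png

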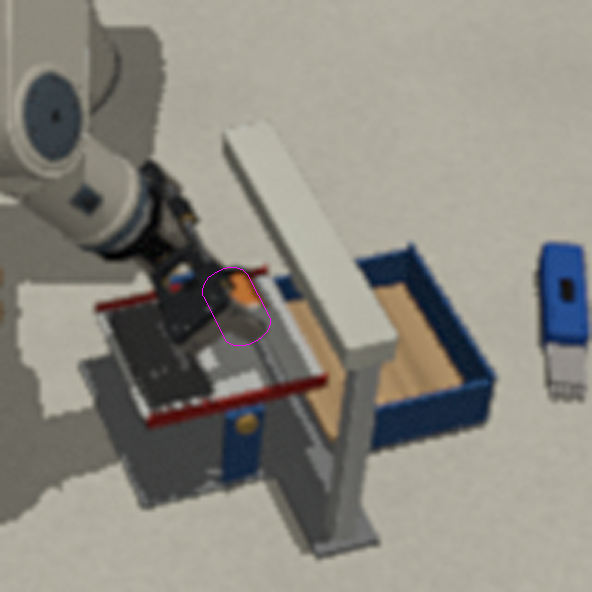

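Call:
send_rows(
  motion=[
    {"tx":1.4,"ty":0,"tz":8,"ax":0,"ay":0,"az":0},
    {"tx":2,"ty":0,"tz":11,"ax":0,"ay":0,"az":0},
    {"tx":1,"ty":0,"tz":5.4,"ax":0,"ay":0,"az":0},
    {"tx":0,"ty":0,"tz":0,"ax":0,"ay":0,"az":0},
    {"tx":0,"ty":0,"tz":0,"ax":0,"ay":0,"az":0},
    {"tx":-1.3,"ty":0,"tz":1.5,"ax":0,"ay":0,"az":0},
    {"tx":-1.3,"ty":0,"tz":1.5,"ax":0,"ay":0,"az":0},
    {"tx":0,"ty":0,"tz":0,"ax":0,"ay":0,"az":0},
    {"tx":0,"ty":0,"tz":0,"ax":0,"ay":0,"az":0},
  ],
)

```text
time: 18.02
tool_pos: [0.5253, 0.2044, 0.1067]
tcp_rot: [3.141, -0.698, 1.795]
wrist_force: [0.1, -0.0, -3.6]
gripper_width: 0.0562
```

```bash
cat > m.py <<'E'
from h import *
F=np.array([(capture('top'),status.read_state()['wrist_force'])[1] for i in range(6)]);print('F',F.mean(0).round(2))
P,R,s=cur();print('d0',delta(*place_tcp(.0)),s['time'],s['gripper_width'],P)
E
python3 m.py
```

```text
F [ 0.21  0.22 -3.55]
d0 (array([-2.7,  0.6,  2.3]), array([-0.    , -0.0001,  0.0005])) 18.325 0.056040009903300325 [0.52528125 0.20449515 0.10670051]
```

Call:
send_rows(
  motion=[
    {"tx":-0.65,"ty":0,"tz":0.77,"ax":0,"ay":0,"az":0},
    {"tx":-0.65,"ty":0,"tz":0.77,"ax":0,"ay":0,"az":0},
    {"tx":0,"ty":0,"tz":0,"ax":0,"ay":0,"az":0},
    {"tx":0,"ty":0,"tz":0,"ax":0,"ay":0,"az":0},
  ],
)

```text
time: 18.82
tool_pos: [0.5253, 0.2045, 0.1046]
tcp_rot: [3.141, -0.698, 1.795]
wrist_force: [-0.4, 0.0, -3.1]
gripper_width: 0.0561
```

```bash
python3 m.py
```

```text
F [ 0.13  0.07 -3.22]
d0 (array([-1.3,  0.6,  0.7]), array([-0.    , -0.0001,  0.0004])) 19.125 0.05581947564229013 [0.52529655 0.20446367 0.10464529]
```

Call:
send_rows(
  motion=[
    {"tx":-0.5,"ty":0,"tz":0.6,"ax":0,"ay":0,"az":0},
    {"tx":0,"ty":0,"tz":0,"ax":0,"ay":0,"az":0},
    {"tx":0,"ty":0,"tz":0,"ax":0,"ay":0,"az":0},
  ],
)

```text
time: 19.5
tool_pos: [0.5253, 0.2045, 0.1039]
tcp_rot: [3.141, -0.698, 1.795]
wrist_force: [0.7, 0.0, -2.8]
gripper_width: 0.0556
```

```bash
python3 m.py
```

```text
F [-0.    0.27 -3.44]
d0 (array([-0.9,  0.6,  0.1]), array([-0.0001, -0.0001,  0.0004])) 19.8 0.055705366647557375 [0.52527757 0.20449338 0.10387059]
```

Call:
send_rows(
  motion=[
    {"tx":-0.5,"ty":0,"tz":0.6,"ax":0,"ay":0,"az":0},
    {"tx":0,"ty":0,"tz":0,"ax":0,"ay":0,"az":0},
    {"tx":0,"ty":0,"tz":0,"ax":0,"ay":0,"az":0},
  ],
)

```text
time: 20.18
tool_pos: [0.5253, 0.2044, 0.1031]
tcp_rot: [3.141, -0.698, 1.795]
wrist_force: [0.1, -0.5, -4.1]
gripper_width: 0.0558
```

```bash
python3 m.py
```

```text
F [ 0.01  0.27 -3.38]
d0 (array([-0.3,  0.6, -0.5]), array([-0.0001, -0.    ,  0.0004])) 20.475 0.05569980970126197 [0.52526023 0.20446565 0.1030626 ]
```

Call:
send_rows(
  motion=[
    {"tx":-0.5,"ty":0,"tz":0.6,"ax":0,"ay":0,"az":0},
    {"tx":0,"ty":0,"tz":0,"ax":0,"ay":0,"az":0},
    {"tx":0,"ty":0,"tz":0,"ax":0,"ay":0,"az":0},
  ],
)

```text
time: 20.85
tool_pos: [0.5254, 0.2045, 0.1024]
tcp_rot: [3.141, -0.698, 1.795]
wrist_force: [-0.2, -0.7, -1.4]
gripper_width: 0.056
```

```bash
python3 m.py
```

```text
F [-0.38 -0.4  -1.05]
d0 (array([ 0.1,  0.6, -1.1]), array([-0.0001, -0.0001,  0.0004])) 21.15 0.05587375385589872 [0.52529173 0.20450858 0.10233733]
```

Call:
send_rows(
  motion=[
    {"tx":0,"ty":0,"tz":0,"ax":0,"ay":0,"az":0},
    {"tx":0,"ty":0,"tz":0,"ax":0,"ay":0,"az":0},
    {"tx":0,"ty":0,"tz":0,"ax":0,"ay":0,"az":0},
    {"tx":0,"ty":0,"tz":-15,"ax":0,"ay":0,"az":0},
    {"tx":0,"ty":0,"tz":-30,"ax":0,"ay":0,"az":0},
    {"tx":0,"ty":0,"tz":-35,"ax":0,"ay":0,"az":0},
    {"tx":0,"ty":0,"tz":-35,"ax":0,"ay":0,"az":0},
    {"tx":0,"ty":0,"tz":-35,"ax":0,"ay":0,"az":0},
  ],
  hand=0.7,
)

```text
time: 22.15
tool_pos: [0.5469, 0.1091, 0.2189]
tcp_rot: [3.141, -0.697, 1.795]
wrist_force: [0.8, 1.1, 0.2]
gripper_width: 0.0784
```

```bash
python3 - <<'E'
from h import *
v=[cv2.resize(capture(n)[y0:y0+150,x0:x0+130,::-1],None,fx=3,fy=3,interpolation=cv2.INTER_CUBIC) for n,x0,y0 in(("top",165,165),("scene",325,160))]
cv2.imwrite('pics/q.png',np.hstack(v)); print(cur()[2]['time'])
E
```

```text
22.25
```

View pics/q.png

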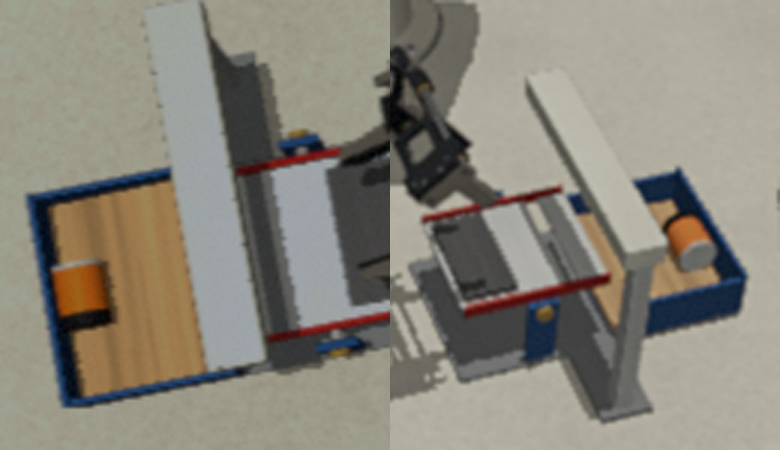

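The tin (top crop about 80,295) lies in the trough by the far wall and the tray is back level. I'll back off further, let it settle, and check everything.

Call:
send_rows(
  motion=[
    {"tx":0,"ty":0,"tz":-20,"ax":0,"ay":0,"az":0},
    {"tx":0,"ty":0,"tz":-30,"ax":0,"ay":0,"az":0},
    {"tx":0,"ty":0,"tz":-20,"ax":0,"ay":0,"az":0},
    {"tx":0,"ty":0,"tz":0,"ax":0,"ay":0,"az":0},
    {"tx":0,"ty":0,"tz":0,"ax":0,"ay":0,"az":0},
    {"tx":0,"ty":0,"tz":0,"ax":0,"ay":0,"az":0},
    {"tx":0,"ty":0,"tz":0,"ax":0,"ay":0,"az":0},
    {"tx":0,"ty":0,"tz":0,"ax":0,"ay":0,"az":0},
    {"tx":0,"ty":0,"tz":0,"ax":0,"ay":0,"az":0},
    {"tx":0,"ty":0,"tz":0,"ax":0,"ay":0,"az":0},
    {"tx":0,"ty":0,"tz":0,"ax":0,"ay":0,"az":0},
    {"tx":0,"ty":0,"tz":0,"ax":0,"ay":0,"az":0},
  ],
)

```text
time: 23.75
tool_pos: [0.5567, 0.0666, 0.2708]
tcp_rot: [3.141, -0.698, 1.795]
wrist_force: [0.1, 0.3, -0.6]
gripper_width: 0.0784
```

```bash
python3 - <<'E'
from h import *
a=capture('top');b=capture('scene')
for i in range(4): a2=capture('top')
cv2.imwrite('pics/e_top.png',a2[:,:,::-1]);cv2.imwrite('pics/e_scene.png',b[:,:,::-1])
for nm,im in(("start",cv2.imread('pics/top0.png')[:,:,::-1]),("end",a2)):
    m=cv2.inRange(cv2.cvtColor(np.ascontiguousarray(im),cv2.COLOR_RGB2HSV),(8,210,130),(18,255,255))
    k,l,st,ce=cv2.connectedComponentsWithStats(m);print(nm,[(ce[i].round(1).tolist(),int(st[i,4])) for i in range(1,k) if st[i,4]>40])
E
```

```text
start [([427.5, 233.0], 161), ([425.4, 254.0], 164), ([423.1, 275.0], 171)]
end [([190.5, 261.3], 179)]
```

View pics/e_top.png

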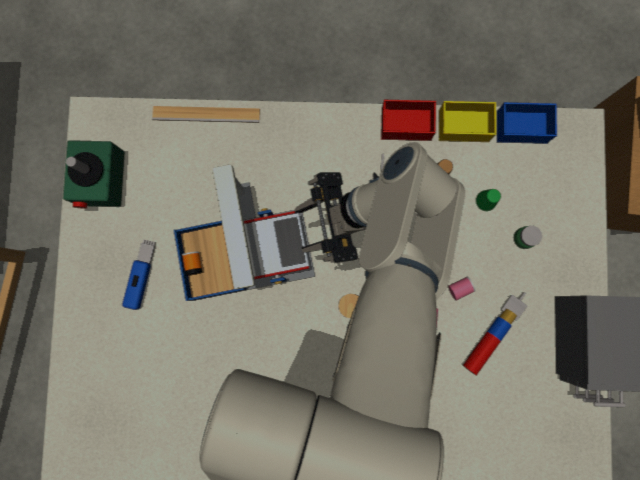

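View pics/e_scene.png

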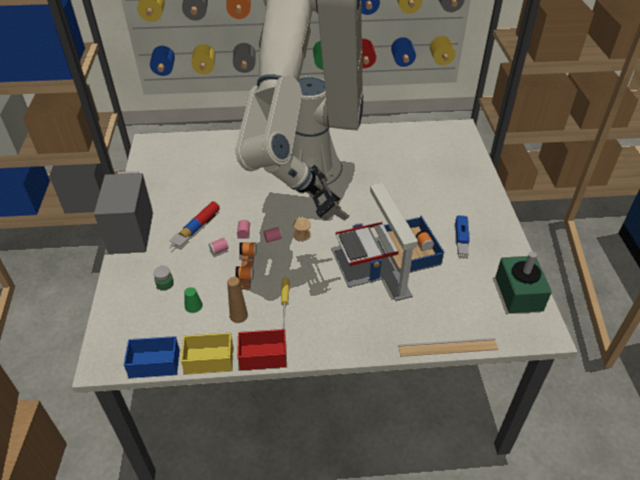

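```bash
python3 - <<'E'
import cv2,numpy as np
a=cv2.imread('pics/scene0.png');b=cv2.imread('pics/e_scene.png')
for im in(a,b):
    m=cv2.inRange(cv2.cvtColor(im,cv2.COLOR_BGR2HSV),(8,150,90),(20,255,255))[235:300,225:270]
    print(np.where(m.any(1))[0][[0,-1]]+235,np.where(m.any(0))[0][[0,-1]]+225)
from rig import job
print(job.hand_in())
E
```

```text
[243 287] [238 253]
[243 287] [238 253]
the job is handed in; nothing more can be done
None
```

I found the full canister and laid it in the tray's slot. After I let go, it ended up in the trough. I handed the job in at about 24 s; no verdict came back.

- **Finding it:** I lifted the canister nearest the robot first. It pulled about 0.8 N, so it was empty, and I put it back in its groove. The middle one pulled about 3.2–3.6 N, which means full, so I didn't need to lift the third.
- **Placing it:** I leaned the tool back 40° and lowered the canister in 0.8 mm steps. At first contact about 2.4 N of its weight had moved onto the tray. Then I opened the fingers and backed away.
- **Last checks:** the last pictures show the canister against the trough's far wall, the tray level and the gripper clear. The bystanders I could see had not moved. In the scene camera, the outer limits of the orange in the rack area match the start to the pixel.
- **Not seen directly:** I took no picture while the tray was tipping, so I know it tipped only from the result. In the last top picture the arm hid the rack, so the check on the two empties rests on the scene camera alone. No check failed or disagreed.

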